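Aim the thermometer gun at the mug and take a reading

TASK

Take a reading of the red mug with the thermometer gun on the swivel stand: lift the red spring plunger, swing the gun round until it points at the mug, and let the plunger drop fully home in the notch there. Then squeeze the gun's trigger fully, hold it for about a second and let it go. Do not pull the trigger before the gun is locked on the mug, and do not shift the mug, the bowl or the food.

Things in the scene. Friction and masses are not known exactly. Their poses are not given: they have to be found in the camera images.
- stand: dark round steel foot, 176 mm across, fixed to the worktop, with a fan-shaped aluminium index plate (top 30 mm above the worktop, out to 133 mm from the centre) at its left. Origin: centre of the underside = the swivel axis; its x axis is the way the gun points when joint turret is 0, z is up. The plate has three notches, for joint turret at -0.40, 0 and +0.40 rad
- turret (a joint): swivel of the gun on the stand about the vertical axis through the stand's origin, rad, positive anticlockwise seen from above, stops at -0.55 and 0.55; starts locked at 0; free to turn (light friction) only while the plunger is lifted
- gun_aim (a point): point on the swivel axis at the height of the gun's barrel (202 mm above the worktop); turns with the gun: x axis the way the gun points, y to its left, z up. The yellow barrel is 28 mm wide (y), its underside 182 mm and its top 222 mm above the worktop, from 38 mm behind the axis to 98 mm in front
- gun_grip (a point): centre of the gun's fixed upright black grip, 105 mm above the worktop, on the swivel axis; axes as gun_aim. Grip 26 mm deep (x), 28 mm wide (y), from 58 to 182 mm above the worktop, turning with the gun. The barrel roofs over it: fingers reach it only from the side, tilted, one behind the grip, one before the trigger
- trigger_face (a point): pressing point on the front face of the red trigger (18 mm wide, hanging 83 mm down from its pivot), 105 mm above the worktop and 44 mm in front of the swivel axis at rest, so 57 mm from the back of the grip; pressed it moves 17 mm back towards the grip
- trigger (a joint): angle of the trigger about its pivot just under the barrel, rad, 0 released, 0.26 fully squeezed; a spring (about 3 to 7 N at the pressing point) brings it back
- plunger_knob (a point): centre of the plunger's upright round red knob, 28 mm across and 24 mm high, 86 mm above the worktop when home, 115 mm from the swivel axis, to the left of the gun (1.745 rad anticlockwise from the way the gun points, at every swivel angle), on a 34 mm wide steel arm (top 48 mm, with a bushing to 56 mm) that turns with the gun; the stem under the knob is 12 mm thick
- plunger (a joint): lift of the plunger, m, 0 home in a notch, 0.020 fully lifted; its pin leaves the notch at about 0.012; a spring (3 to 7.5 N) pushes it down
- red_mug: red-brown mug, 94 mm high, 112 mm over the handle; origin: centre of its underside. It stands about 195 mm from the swivel axis, in line with the gun at one of the two outer notches
- bowl: round pale green tub, 97 mm across, 52 mm high, in line with the other outer notch; origin: centre of its underside
- tomato: loose tomato, 65 mm, left front; origin under its centre
- onion: loose red onion, 78 mm, behind and left of the stand; origin under its centre
- garlic: loose garlic bulb, 60 mm, right front; origin under its centre

How it is judged (in metres and radians):
On the way, in this order (a step that is already met when the one before it is completed fails the run):
1. the plunger is lifted out of its notch (value of joint plunger above 0.012 m), for 0.1 s.
2. the gun points at the red mug and the plunger is home in that notch, the trigger not pulled (y of red_mug in the frame of gun_aim between -0.03 and 0.03 m and value of joint plunger below 0.003 m and value of joint trigger below 0.05 rad), for 0.2 s.
3. the trigger is squeezed fully by the fingers and held, the gun still locked on the mug (value of joint trigger above 0.22 rad and contact force between the fingers and trigger above 1 N and value of joint plunger below 0.003 m and y of red_mug in the frame of gun_aim between -0.03 and 0.03 m), for 0.4 s.
At the end, for the whole second after the job is handed in: the gun points at the red mug (mug's origin within 30 mm of the gun's line), at rest, with the plunger home (within 3 mm) and the trigger released (below 0.04 rad) (value of joint trigger below 0.04 rad and value of joint plunger below 0.003 m and y of red_mug in the frame of gun_aim between -0.03 and 0.03 m and velocity of joint turret between -0.05 and 0.05 rad/s); the robot touches nothing.
It fails at once if the trigger is pulled (over 0.12 rad) while the gun is not locked on the mug (value of joint trigger above 0.12 rad and (value of joint plunger above 0.006 m or y of red_mug in the frame of gun_aim above 0.03 m or y of red_mug in the frame of gun_aim below -0.03 m)).
It fails at once if the mug or the bowl is shifted more than 20 mm (distance of any of red_mug, bowl from where it was at the start of the episode above 0.02 m).
It fails at once if tomato, onion or garlic is shifted more than 40 mm (distance of any of tomato, onion, garlic from where it was at the start of the episode above 0.04 m).
It also fails if it takes over 59 s, if anything falls off the work surface, if the arm or the gripper's body presses on something with over 40 N, if the wrist force passes 120 N, or if a joint passes its speed limit or range.

ROBOT

A 6-joint arm with a two-finger parallel gripper is mounted at the origin on a cart in front of the work surface, level with it; the furniture and walls round the work are solid. World frame = base frame: x ahead of the robot, y to its left, z up, the work surface at z = 0. Lengths are in mm, angles in rad, forces in N, time in s.
With the tool pointing down it reaches from about 300 to 775 mm from the base axis. Payload 14.6 kg.
Tool frame: the origin (TCP) lies between the finger pads; the fingertips stand 14 mm ahead of it and the grasp point (between the pads) lies 5 mm behind it (bot.tip_reach is the z of the fingertips in the tool frame, in mm); z points along the fingers, y is the line along which they close (so a half turn about z gives the same grasp; the last joint's range is limited). The gripper opens to 94 mm and grips with 3 to 60 N. Pads are 16 mm wide; open, the fingers measure 119 mm over their backs; the gripper's body (75 mm by 177 mm) begins 78 mm behind the grasp point.
Start: joints at [-1.337, 0.3, 1.521, -0, 1.321, -0.067], TCP at [162.949, -525.297, 219.446] pointing down, gripper open.
Joint ranges: [-3.03, 3.03], [-0.79, 2.21], [0.23, 2.52], [-1.04, 4.18], [0, 3.07], [-2.55, 2.55]. Speed limits (rad/s): [2.22, 2.22, 2.57, 3.14, 3.14, 3.14].

INTERFACE

Orientations are given as a unit quaternion [w, x, y, z].
In Python, from workcell import bot gives the robot as it stands.
- The arm moves only by the tool carry_out, never from a script. Its argument "rows" is a list of rows, each a list of 5 numbers: the finger opening in mm, from 0 to 94, then the shift along the world's x, y, z in mm, then the turn about the world's z in degrees. A call has 1 to 12 rows; each row is the pose to reach, as a shift and turn from the pose commanded when the call began; what a row does not reach only later rows make up. A row lasts 1/8 s, in which the tool goes at most 62.5 mm and 10.7 degrees, less where a joint would pass 70% of its speed; a pose out of reach is approached as far as the arm can. A call with a gripper value outside its range is refused whole. The fingers move at their own pace and stop on an object; "squeeze" is the grip in N (left out, the last holds). Time passes only in rows, so rows that repeat a pose let the fingers close. It gives the time, the measured TCP pose, the force, the opening and the grip force at its end, in the units of the state.
- bot.state(): the state, without advancing time (a new reading comes with each control period).
- bot.camera(name): name is "scene" or "top" or "wrist"; returns the picture (420x560x3 uint8, red, green, blue); there is no depth.
- bot.camera_info(name): a dict with "camera_matrix" (3x3 intrinsics, pixels), "dist" ([k1, k2, p1, p2, k3] as OpenCV has them; the pictures are not rectified), "origin" and "attitude" of the camera in the world; the wrist camera has in their place "hand_eye" (4x4, takes a point from camera to tool coordinates, whose origin is the TCP and whose axes are the flange's). Camera axes: x right, y up, looking along -z (the intrinsics and any distortion apply to the point x, -y, -z); pixel columns grow to the right and rows downward; lengths in mm; the calibration is good to about 2 mm. A picture is of the moment at which its call begins: read the wrist's pose just before it. camera_info takes no time and is no camera call.
- bot.hand_in(): hands the job in; it is judged then, once.
Trained networks look in the newest picture that a camera, given by its name, has taken for a name from the list of things; names that differ only in an ending like _2 or _b are one class to them, and where a whole thing is asked for, a point or a joint stands for the part that bears it (a point fixed in the world has none). Each returns a list of dicts, best first, with "confidence" (0 to 1); they miss things now and then, are a little off and sometimes report something else, mostly with a low value. They report only what shows in the picture. A call takes as long as a camera call.
- bot.look_for(camera, name): "xy" ([column, row] in pixels, amid what is visible of it).
The state is a dict: "time": time; "joint_positions": joint angles; "qvel": joint speeds; "tau": joint torques, N m; "tcp_pos": TCP position; "tool_rot": TCP orientation; "ft_force": force on the tool from outside, world axes, zero at the start; "moment": the same for the moment, N m; "finger_gap": finger opening in mm; "gripper_force": force on a finger pad.
Only numpy, scipy, OpenCV 4.12 (cv2) and the standard library are available. Lean on these libraries where they do the work, as an engineer would, in place of code of your own. Each camera call takes 0.05 s, during which the arm holds its last target. There are 200 camera calls.

## Working session

There is one attempt and no reset: what is moved stays moved. The work goes in short steps, Python scripts to look and compute and a tool call to move; the robot and the scene stay as the last step left them, time stands still between calls to the robot, and variables do not carry over. Pictures are saved under pics/ and viewed, at most 10 in all, crops included, and the job is handed in when it is done.

Besides the shell and the picture viewer there is one more tool, called after "Request:" as a command line: name --pt "numbers of a row" for each row, then --argument value for the rest. carry_out: Moves the arm, as the interface text tells. Its arguments: {"type":"object","properties":{"rows":{"type":"array"},"squeeze":{"type":"number"}},"required":["rows"]}

```bash
mkdir -p pics; ls; cat > h.py <<'E'
import numpy as np, cv2
from workcell import bot
from scipy.spatial.transform import Rotation as R
def rot(a):
    a=np.array(a,float)
    return a if a.shape==(3,3) else R.from_quat(a[[1,2,3,0]]).as_matrix()
def ray(cam,xy,st=None):
    i=bot.camera_info(cam);K=np.array(i["camera_matrix"],float)
    u=cv2.undistortPoints(np.array([[xy]],float),K,np.array(i["dist"],float))[0,0]
    d=np.array([u[0],-u[1],-1.])
    if "hand_eye" in i:
        H=np.array(i["hand_eye"]);Rt=rot(st["tool_rot"]);p=np.array(st["tcp_pos"])
        return p+Rt@H[:3,3],Rt@H[:3,:3]@d
    return np.array(i["origin"],float),rot(i["attitude"])@d
def at(cam,xy,z,st=None):
    o,d=ray(cam,xy,st);return o+d*(z-o[2])/d[2]
def proj(cam,P):
    i=bot.camera_info(cam);K=np.array(i["camera_matrix"],float)
    p=rot(i["attitude"]).T@(np.array(P,float)-np.array(i["origin"]));p=p*[1,-1,-1]
    return cv2.projectPoints(p[None],np.zeros(3),np.zeros(3),K,np.array(i["dist"],float))[0].ravel()
def save(cam,n,im=None):
    im=bot.camera(cam) if im is None else im
    cv2.imwrite(f"pics/{n}.png",im[:,:,::-1]);return im
E
python3 - <<'E'
from h import *
for c in("top","scene"):
    save(c,c+"1"); print(c,bot.camera_info(c))
    for n in ["stand","plunger_knob","red_mug","bowl","tomato","onion","garlic","gun_aim","trigger_face"]:
        print(n,[(np.round(d["xy"]),round(d["confidence"],2)) for d in bot.look_for(c,n)[:2]])
print(bot.state()); print(bot.camera_info("wrist"))
E
```

```text
pics
top {'camera_matrix': array([[523.67217589,   0.        , 282.00201902],
       [  0.        , 523.67217589, 213.70526692],
       [  0.        ,   0.        ,   1.        ]]), 'dist': array([-0.14255545,  0.        ,  0.        ,  0.        ,  0.        ]), 'origin': array([ 235.17489444,  121.97910396, 1549.34052782]), 'attitude': array([ 0.71001153,  0.06003625, -0.07224749, -0.69789653])}
stand [(array([280., 223.]), 0.87)]
plunger_knob [(array([248., 204.]), 0.62), (array([397., 267.]), 0.51)]
red_mug [(array([341., 186.]), 0.81), (array([284., 217.]), 0.61)]
bowl [(array([300., 161.]), 0.78)]
tomato [(array([200., 284.]), 0.6)]
onion [(array([167., 181.]), 0.82)]
garlic [(array([248., 204.]), 0.52), (array([397., 266.]), 0.5)]
gun_aim [(array([284., 216.]), 0.69)]
trigger_face []
scene {'camera_matrix': array([[484.11405952,   0.        , 283.86214748],
       [  0.        , 484.11405952, 209.96853567],
       [  0.        ,   0.        ,   1.        ]]), 'dist': array([-0.06179193,  0.        ,  0.        ,  0.        ,  0.        ]), 'origin': array([-361.08080143,  792.
[... 1023 characters left out ...]
1031052,  0.01133098, -0.0358479 ]), 'gripper_force': 0.0, 'finger_gap': 93.68622567353108}
{'camera_matrix': array([[299.77073143,   0.        , 280.68313782],
       [  0.        , 299.77073143, 212.73855306],
       [  0.        ,   0.        ,   1.        ]]), 'dist': array([-0.03138296,  0.        ,  0.        ,  0.        ,  0.        ]), 'hand_eye': array([[ 1.44770930e-03,  9.65896195e-01,  2.58925560e-01,
         7.53531266e+01],
       [ 9.99998889e-01, -1.48994547e-03, -3.31177536e-05,
         4.77239083e-01],
       [ 3.53796652e-04,  2.58925320e-01, -9.65897279e-01,
        -1.64443939e+02],
       [ 0.00000000e+00,  0.00000000e+00,  0.00000000e+00,
         1.00000000e+00]])}
```

```bash
python3 - <<'E'
from h import *
im=cv2.imread("pics/top1.png")[110:330,130:430];cv2.imwrite("pics/top1c.png",cv2.resize(im,None,fx=2.6,fy=2.6,interpolation=cv2.INTER_CUBIC))
im=cv2.imread("pics/scene1.png")[120:340,130:430];cv2.imwrite("pics/sc1c.png",cv2.resize(im,None,fx=2.6,fy=2.6,interpolation=cv2.INTER_CUBIC))
for n,xy,z in [("stand",(280,223),15),("gun",(284,216),222),("knob",(248,204),98),("mug",(341,186),50),("bowl",(300,161),40),("tom",(200,284),50),("onion",(167,181),50),("garlic",(397,267),40)]:
    print(n,at("top",xy,z).round())
for n,xy,z in [("gun",(289,230),202),("knob",(255,227),86),("mug",(306,185),47),("bowl",(264,192),26)]:
    print("s",n,at("scene",xy,z).round())
E
```

```text
stand [498. 103.  15.]
gun [481.  96. 222.]
knob [537. 196.  98.]
mug [606. -75.  50.]
bowl [683.  47.  40.]
tom [311. 329.  50.]
onion [612. 440.  50.]
garlic [ 370. -240.   40.]
s gun [367. 194. 202.]
s knob [533. 197.  86.]
s mug [614. -89.  47.]
s bowl [701.  35.  26.]
```

View pics/top1c.png

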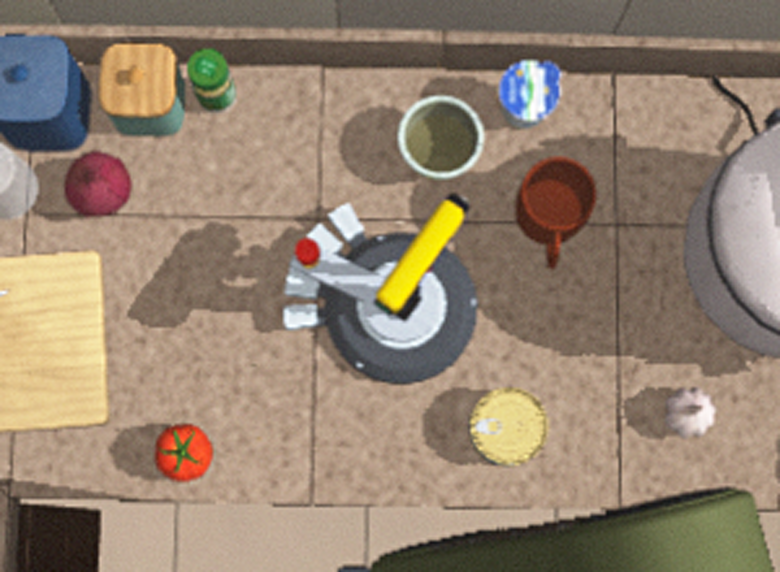

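View pics/sc1c.png

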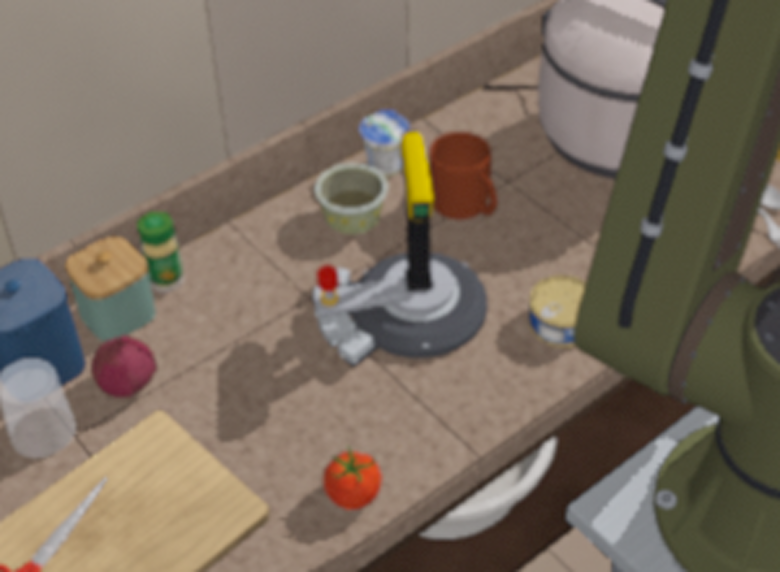

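```bash
python3 - <<'E'
from h import *
c=lambda x,y:(130+x/2.6,110+y/2.6)
S=at("top",c(401,308),15);K=at("top",c(307,250),98);M=at("top",c(556,194),94);B=at("top",c(441,137),52)
f=at("top",c(457,202),222);b=at("top",c(394,300),222)
print(S,K,M,B,f,b)
a=lambda v:(np.arctan2(v[1],v[0]),np.hypot(v[0],v[1]))
print("knob",a(K-S),"mug",a(M-S),"bowl",a(B-S),"gun",a(f-b), "axis from gun", b+(f-b)*38/136)
im=bot.camera("top").astype(int)
r=(im[...,0]>150)&(im[...,1]<50)&(im[...,2]<50); r[:,:235]=0;r[:,260:]=0
v,u=np.nonzero(r);print("red knob px",u.mean(),v.mean(),len(u),at("top",(u.mean(),v.mean()),95))
y=(im[...,0]>180)&(im[...,1]>150)&(im[...,2]<80);y[:170]=0;y[240:]=0;y[:,:270]=0;y[:,320:]=0
v,u=np.nonzero(y);P=np.array([at("top",p,222)[:2] for p in zip(u,v)]);m=P.mean(0);w,V=np.linalg.eigh(np.cov(P.T));d=V[:,1]*np.sign(V[0,1]);print("gun",m,np.arctan2(d[1],d[0]),np.ptp((P-m)@d), (P-m)@d@[0]*0 if 0 else "", m+d*((P-m)@d).min())
E
```

```text
[481.86570546  90.32772919  15.        ] [530.45580758 195.19737947  98.        ] [599.73246288 -77.4672535   94.        ] [674.56081449  48.25367189  52.        ] [557.26182839  39.97922417 222.        ] [456.46148407 101.63392739 222.        ]
knob (np.float64(1.1369059818309302), np.float64(115.579589781754)) mug (np.float64(-0.9584312638986318), np.float64(205.05542840989145)) bowl (np.float64(-0.21497137848185255), np.float64(197.23496480609487)) gun (np.float64(-0.5489429141819079), np.float64(118.16095736094914)) axis from gun [484.62628616  84.40687796 222.        ]
red knob px 247.55357142857142 206.03571428571428 56 [531.37945458 196.8409366   95.        ]
gun [503.43168698  75.9404223 ] -0.5901092241869007 122.64019945426986  [452.60083314 109.98254898]
```

Request:
carry_out --pt "94 0 0 62 0" --pt "94 0 0 124 0" --pt "94 0 0 186 0" --pt "94 0 0 248 0" --pt "94 0 0 310 0" --pt "94 0 0 372 0" --pt "94 0 0 434 0" --pt "94 0 0 496 0"

```text
time: 2.05
tcp_pos: [156.1, -503.6, 649.7]
tool_rot: [0.005, 0.989, 0.15, 0.001]
ft_force: [-6.8, 16.9, 1.2]
finger_gap: 94.1
gripper_force: 0.0
```

```bash
python3 - <<'E'
from h import *
s=bot.state();print(s);print(rot(s["tool_rot"]).round(3))
E
```

```text
{'time': 2.05, 'joint_positions': array([-1.34025922e+00,  4.84762273e-01,  2.34133222e-01,  1.71558266e-03,
        2.41167545e+00, -6.89005170e-02]), 'qvel': array([-0.01324034, -0.15981125, -0.08101729,  0.01454571,  0.758537  ,
       -0.02031839]), 'tau': array([ 1.28084622e+00, -2.82511210e+01, -6.37441206e+01,  2.73066515e-03,
       -6.04818743e-01,  1.68232655e-02]), 'tcp_pos': array([ 156.10559627, -503.64037617,  649.73078615]), 'tool_rot': array([0.00544695, 0.98870186, 0.14979298, 0.00101149]), 'ft_force': array([-6.80579808, 16.90434729,  1.21951598]), 'moment': array([0.19633576, 0.16028106, 0.0943173 ]), 'gripper_force': 0.0, 'finger_gap': 94.14404383885329}
[[ 0.955  0.296  0.004]
 [ 0.296 -0.955 -0.01 ]
 [ 0.     0.011 -1.   ]]
```

Request:
carry_out --pt "94 0 0 62 0" --pt "94 0 0 124 0" --pt "94 0 0 186 0" --pt "94 0 0 248 0"

```text
time: 2.55
tcp_pos: [134.7, -434.7, 703.8]
tool_rot: [0.019, 0.989, 0.15, 0.003]
ft_force: [-0.1, 0.1, 0.4]
finger_gap: 94.1
gripper_force: 0.0
```

```bash
python3 - <<'E'
from h import *
s=bot.state();print(s["joint_positions"],s["qvel"].round(2),s["tcp_pos"]);print(rot(s["tool_rot"]).round(3))
E
```

```text
[-1.35252636  0.37243591  0.23575339  0.00530315  2.4947419  -0.07818458] [-0.02 -0.15  0.    0.    0.16 -0.02] [ 134.74180081 -434.67356143  703.7629759 ]
[[ 0.955  0.296  0.011]
 [ 0.296 -0.954 -0.037]
 [ 0.     0.039 -0.999]]
```

Request:
carry_out --pt "94 0 0 -62 0" --pt "94 10 -20 -124 0" --pt "94 20 -50 -186 0" --pt "94 20 -50 -186 0"

```text
time: 3.05
tcp_pos: [155.0, -485.1, 515.3]
tool_rot: [0.019, 0.989, 0.15, 0.003]
ft_force: [0.8, -2.4, 0.1]
finger_gap: 93.9
gripper_force: 0.0
```

```bash
python3 - <<'E'
from h import *
s=bot.state();print(s["joint_positions"],s["qvel"].round(2),s["tcp_pos"]);print(rot(s["tool_rot"]).round(3))
E
```

```text
[-1.33480512  0.16205607  1.01956074  0.00269143  1.92160175 -0.06380245] [ 0.04 -0.02  1.07 -0.   -1.04  0.04] [ 154.95362457 -485.05912727  515.34985061]
[[ 0.955  0.296  0.011]
 [ 0.296 -0.954 -0.037]
 [ 0.     0.038 -0.999]]
```

```bash
python3 - <<'E'
import cv2,numpy as np
a=cv2.imread("pics/top1.png");b=cv2.imread("pics/scene1.png")
cv2.imwrite("pics/both.png",cv2.resize(np.hstack([a,b]),(800,300)))
E
```

```text
(no output)
```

View pics/both.png

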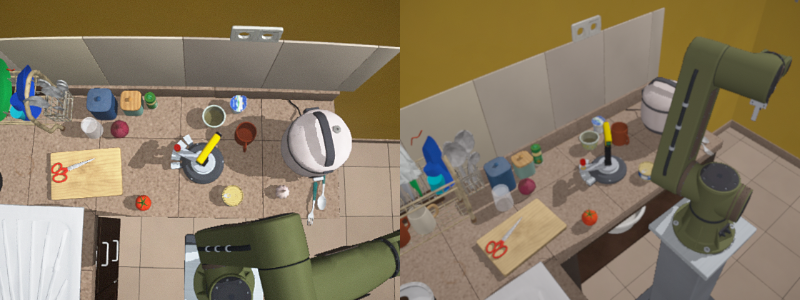

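Request:
carry_out --pt "94 28 51 -10 3" --pt "94 56 102 -20 6" --pt "94 84 153 -40 9" --pt "94 112 204 -60 12" --pt "94 140 255 -80 16" --pt "94 168 306 -100 19" --pt "94 196 357 -120 22" --pt "94 224 408 -140 25" --pt "94 252 459 -160 28" --pt "94 280 510 -180 32" --pt "94 308 561 -200 35" --pt "94 336 612 -220 38"

```text
time: 4.55
tcp_pos: [491.4, 128.7, 296.7]
tool_rot: [0.017, 0.885, 0.464, 0.009]
ft_force: [0.8, -0.3, 0.1]
finger_gap: 94.1
gripper_force: 0.0
```

Request:
carry_out --pt "94 30 55 0 0" --pt "94 40 68 -40 0" --pt "94 40 68 -70 0" --pt "94 40 68 -70 0"

```text
time: 5.05
tcp_pos: [530.0, 194.6, 225.4]
tool_rot: [0.017, 0.886, 0.464, 0.007]
ft_force: [0.5, 0.7, 1.1]
finger_gap: 94.0
gripper_force: 0.0
```

```bash
python3 - <<'E'
from h import *
s=bot.state();print(s["joint_positions"],s["qvel"].round(2),s["tcp_pos"]);print(rot(s["tool_rot"]).round(3))
save("wrist","w1")
for n in ["plunger_knob","stand","gun_aim"]:
  for d in bot.look_for("wrist",n)[:2]: print(n,d,at("wrist",d["xy"],98,s).round())
E
```

```text
[ 0.30107574  0.31812509  1.48364883 -0.0319457   1.32062879  0.91514045] [-0.01 -0.05 -0.06 -0.    0.03 -0.  ] [530.0266522  194.58938826 225.39122413]
[[ 0.57   0.821  0.028]
 [ 0.822 -0.57  -0.024]
 [-0.004  0.036 -0.999]]
plunger_knob {'xy': [274.2, 198.7], 'confidence': 0.96} [535. 204.  98.]
stand {'xy': [294.2, 275.7], 'confidence': 0.7} [504. 123.  98.]
gun_aim {'xy': [297.5, 311.5], 'confidence': 0.84} [483.  84.  98.]
```

View pics/w1.png

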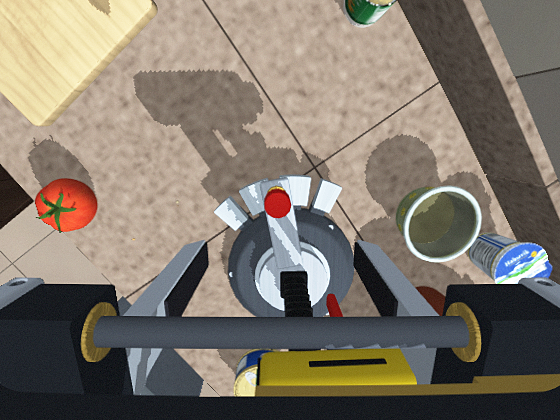

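Request:
carry_out --pt "64 2 3 -60 0" --pt "64 2 3 -115 0" --pt "64 2 3 -144 0" --pt "64 2 3 -144 0" --pt "20 2 3 -144 0" --pt "20 2 3 -144 0" --pt "20 2 3 -144 0" --pt "20 2 3 -144 0" --squeeze 30

```text
time: 6.25
tcp_pos: [533.1, 197.8, 84.0]
tool_rot: [0.017, 0.886, 0.463, 0.009]
ft_force: [-1.1, 0.9, 4.1]
finger_gap: 27.7
gripper_force: 30.3
```

Request:
carry_out --pt "20 0 0 8 0" --pt "20 0 0 16 0" --pt "20 0 0 20 0" --pt "20 0 0 20 0"

```text
time: 6.75
tcp_pos: [532.8, 197.8, 103.5]
tool_rot: [0.017, 0.886, 0.463, 0.009]
ft_force: [1.2, 2.9, -7.8]
finger_gap: 27.5
gripper_force: 30.0
```

Request:
carry_out --pt "20 5.1 -2.5 0 -3" --pt "20 10.1 -5.3 0 -6" --pt "20 15 -8.3 0 -9" --pt "20 19.8 -11.6 0 -12" --pt "20 24.3 -15.1 0 -15" --pt "20 28.7 -18.9 0 -18" --pt "20 32.8 -22.8 0 -21" --pt "20 36.8 -26.9 0 -23" --pt "20 36.8 -26.9 0 -23" --pt "20 36.8 -26.9 0 -23"

```text
time: 8.0
tcp_pos: [570.2, 171.0, 103.3]
tool_rot: [0.019, 0.961, 0.277, 0.006]
ft_force: [5.7, 3.5, -8.4]
finger_gap: 27.4
gripper_force: 30.0
```

```bash
python3 - <<'E'
from h import *
s=bot.state();print(s["tcp_pos"],s["ft_force"],s["finger_gap"])
im=bot.camera("top").astype(int);save("top","top2",im.astype('uint8'))
y=(im[...,0]>180)&(im[...,1]>150)&(im[...,2]<80);y[:170]=0;y[240:]=0;y[:,:270]=0;y[:,:]&=True;y[:,325:]=0
v,u=np.nonzero(y);print(len(u))
if len(u)>20:
 P=np.array([at("top",p,222)[:2] for p in zip(u,v)]);m=P.mean(0);w,V=np.linalg.eigh(np.cov(P.T));d=V[:,1]*np.sign(V[0,1]);print("gun",m,np.arctan2(d[1],d[0]),np.ptp((P-m)@d))
E
```

```text
[570.24417216 170.99862365 103.34260996] [ 5.68146886  3.49264473 -8.41734824] 27.393014916214135
300
gun [508.90077832  49.53305592] -0.9901720019484201 77.01304696709218
```

Request:
carry_out --pt "20 0 0 -7 0" --pt "20 0 0 -14 0" --pt "20 0 0 -20 0" --pt "20 0 0 -22 0" --pt "20 0 0 -22 0"

```text
time: 8.68
tcp_pos: [570.9, 170.9, 83.6]
tool_rot: [0.019, 0.961, 0.277, 0.007]
ft_force: [-2.3, -0.7, 14.7]
finger_gap: 27.4
gripper_force: 30.0
```

Request:
carry_out --pt "28 0 0 2 0" --pt "60 0 0 2 0" --pt "64 0 0 2 0" --pt "64 0 0 40 0" --pt "64 0 0 100 0" --pt "64 0 0 160 0" --pt "64 0 0 222 0" --pt "64 -30 -45 250 -8"

```text
time: 9.68
tcp_pos: [540.3, 126.6, 334.3]
tool_rot: [0.019, 0.978, 0.21, 0.006]
ft_force: [0.7, 0.1, -0.6]
finger_gap: 64.0
gripper_force: 0.0
```

Request:
carry_out --pt "80 -32 -51 12 -9" --pt "80 -64 -102 24 -18" --pt "80 -96 -153 36 -27" --pt "80 -128 -204 48 -36" --pt "80 -160 -255 60 -45" --pt "80 -192 -306 72 -54" --pt "80 -224 -357 84 -63" --pt "80 -256 -408 96 -72" --pt "80 -288 -459 108 -81" --pt "80 -320 -510 120 -90" --pt "80 -352 -561 132 -98" --pt "80 -386 -611 144 -100"

```text
time: 11.18
tcp_pos: [152.2, -486.6, 475.7]
tool_rot: [0.015, 0.788, -0.615, -0.012]
ft_force: [1.4, -0.7, 0.8]
finger_gap: 80.2
gripper_force: 0.0
```

```bash
python3 - <<'E'
from h import *
s=bot.state();print(s["joint_positions"],s["qvel"].round(2),s["tcp_pos"]);print(rot(s["tool_rot"]).round(3))
im=save("top","top3")
cv2.imwrite("pics/top3c.png",cv2.resize(im[110:330,130:430,::-1],None,fx=2.6,fy=2.6,interpolation=cv2.INTER_CUBIC))
im=im.astype(int)
y=(im[...,0]>180)&(im[...,1]>150)&(im[...,2]<80);y[:170]=0;y[240:]=0;y[:,:270]=0;y[:,330:]=0
v,u=np.nonzero(y);P=np.array([at("top",p,222)[:2] for p in zip(u,v)]);m=P.mean(0);w,V=np.linalg.eigh(np.cov(P.T));d=V[:,1]*np.sign(V[0,1]);print("gun",m,np.arctan2(d[1],d[0]),np.ptp((P-m)@d),m+d*((P-m)@d).min(),m+d*((P-m)@d).max())
r=(im[...,0]>150)&(im[...,1]<50)&(im[...,2]<50); r[:,:235]=0;r[:,275:]=0
v,u=np.nonzero(r);print("red knob px",u.mean(),v.mean(),len(u),at("top",(u.mean(),v.mean()),95))
E
```

```text
[-1.31964121  0.16458557  1.10780629 -0.04124403  1.86946194  1.56439335] [-0.76  0.72 -1.02 -0.    0.28 -0.54] [ 152.1843267  -486.56625709  475.7023993 ]
[[ 0.243 -0.969 -0.038]
 [-0.97  -0.243 -0.009]
 [-0.     0.039 -0.999]]
gun [496.15659217  69.29896587] -0.9929798545480125 122.49818557422914 [463.110968   119.97838849] [530.01901054  17.36689151]
red knob px 257.23333333333335 194.03333333333333 60 [566.76150891 170.27724536  95.        ]
```

View pics/top3c.png

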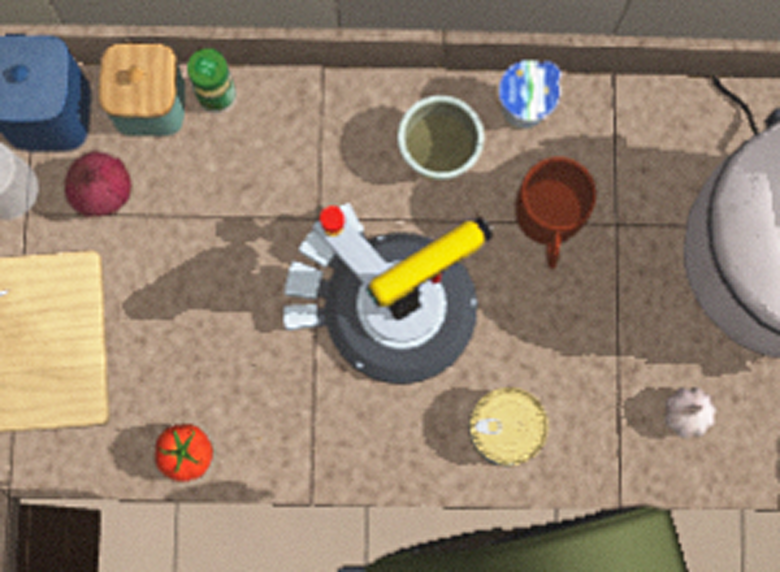

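Request:
carry_out --pt "80 15 -60 0 0" --pt "80 30 -120 0 0" --pt "80 45 -180 0 0" --pt "80 60 -240 0 0" --pt "80 75 -300 0 0" --pt "80 90 -360 0 0" --pt "80 105 -420 0 0" --pt "80 120 -480 0 0"

```text
time: 12.22
tcp_pos: [207.8, -728.2, 395.7]
tool_rot: [0.027, 0.789, -0.614, 0.004]
ft_force: [-0.1, -0.2, 0.6]
finger_gap: 80.2
gripper_force: 0.0
```

```bash
cat > st.py <<'E'
from h import *
s=bot.state();print(s["joint_positions"].round(3),s["qvel"].round(2),s["tcp_pos"]);print(rot(s["tool_rot"]).round(3))
E
python3 st.py
```

```text
[-1.328  0.88   0.235 -0.042  1.987  1.547] [-0.01  0.15  0.    0.   -0.16 -0.01] [ 207.76784573 -728.2141113   395.67178716]
[[ 0.247 -0.969 -0.028]
 [-0.968 -0.246 -0.048]
 [ 0.039  0.039 -0.998]]
```

```bash
python3 - <<'E'
import numpy as np
from scipy.optimize import least_squares
D=[((162.95,-525.30,219.45),(.29989,1.5210,1.32067)),((156.1,-503.64,649.73),(.48476,.23413,2.41168)),((134.74,-434.67,703.76),(.37244,.23575,2.49474)),((154.95,-485.06,515.35),(.16206,1.01956,1.9216)),((530.03,194.59,225.39),(.31813,1.48365,1.32063)),((152.18,-486.57,475.7),(.16459,1.10781,1.86946)),((207.77,-728.21,395.67),(.880,.235,1.987))]
def f(p):
    h,a,b,L,r0,o=p;e=[]
    for t,(q2,q3,q5) in D:
        e+=[r0+a*np.sin(q2)+b*np.sin(q2+q3+o)+L*np.sin(q2+q3+q5)-np.hypot(t[0],t[1]),h+a*np.cos(q2)+b*np.cos(q2+q3+o)+L*np.cos(q2+q3+q5)-t[2]]
    return e
r=least_squares(f,[200,400,400,250,0,0]);print(r.x.round(3),np.array(r.fun).round(1))
E
```

```text
[2.26032e+02 4.22982e+02 4.49059e+02 2.59883e+02 1.57600e+00 9.20000e-02] [-0.4  0.2 -0.2  0.  -0.2 -0.  -0.  -0.   0.1  0.1  0.5 -0.2  0.3 -0. ]
```

Request:
carry_out --pt "80 130 -505 300 0" --pt "80 130 -505 300 0" --pt "80 130 -505 300 0" --pt "80 130 -505 300 0"

```text
time: 12.72
tcp_pos: [203.9, -737.7, 399.1]
tool_rot: [0.039, 0.789, -0.613, 0.019]
ft_force: [0.0, -0.9, 0.5]
finger_gap: 79.9
gripper_force: 0.0
```

```bash
python3 st.py
```

```text
[-1.337  0.876  0.235 -0.04   1.952  1.539] [-0.01  0.01  0.    0.   -0.   -0.01] [ 203.92686771 -737.71064832  399.09279588]
[[ 0.248 -0.969 -0.018]
 [-0.966 -0.246 -0.084]
 [ 0.077  0.038 -0.996]]
```

Request:
carry_out --pt "80 120 -505 300 0" --pt "80 120 -505 300 0"

```text
time: 12.98
tcp_pos: [201.7, -747.4, 403.1]
tool_rot: [0.051, 0.788, -0.612, 0.035]
ft_force: [0.1, -0.2, -0.5]
finger_gap: 80.4
gripper_force: 0.0
```

Request:
carry_out --pt "80 120 -505 300 0" --pt "80 120 -505 300 0"

```text
time: 13.22
tcp_pos: [200.1, -756.9, 406.7]
tool_rot: [0.063, 0.788, -0.611, 0.051]
ft_force: [0.0, -0.1, -0.6]
finger_gap: 80.1
gripper_force: 0.0
```

Request:
carry_out --pt "80 120 -505 300 0" --pt "80 120 -505 300 0" --pt "80 120 -505 300 0"

```text
time: 13.6
tcp_pos: [197.8, -767.3, 409.5]
tool_rot: [0.075, 0.786, -0.609, 0.066]
ft_force: [-0.4, 0.9, -0.5]
finger_gap: 79.7
gripper_force: 0.0
```

Request:
carry_out --pt "80 120 -505 300 0" --pt "80 120 -505 300 0" --pt "80 120 -505 300 0"

```text
time: 13.98
tcp_pos: [196.4, -777.9, 412.8]
tool_rot: [0.088, 0.785, -0.608, 0.082]
ft_force: [0.2, -0.4, -0.4]
finger_gap: 79.6
gripper_force: 0.0
```

```bash
python3 st.py
```

```text
[-1.36   0.866  0.236 -0.029  1.8    1.518] [-0.01  0.01  0.    0.   -0.01 -0.01] [ 196.36886183 -777.94083056  412.82269544]
[[ 0.248 -0.969  0.022]
 [-0.94  -0.246 -0.239]
 [ 0.237  0.038 -0.971]]
```

Request:
carry_out --pt "80 110 -505 300 0"

```text
time: 14.1
tcp_pos: [196.3, -786.7, 416.5]
tool_rot: [0.1, 0.783, -0.606, 0.097]
ft_force: [-0.1, -0.0, 0.3]
finger_gap: 80.0
gripper_force: 0.0
```

Request:
carry_out --pt "80 110 -505 300 0"

```text
time: 14.22
tcp_pos: [196.2, -795.5, 421.0]
tool_rot: [0.112, 0.781, -0.604, 0.112]
ft_force: [0.1, -0.5, 0.3]
finger_gap: 80.1
gripper_force: 0.0
```

Request:
carry_out --pt "80 110 -505 300 0"

```text
time: 14.35
tcp_pos: [196.4, -804.1, 425.0]
tool_rot: [0.123, 0.779, -0.602, 0.126]
ft_force: [-0.3, 0.1, 1.4]
finger_gap: 80.0
gripper_force: 0.0
```

Request:
carry_out --pt "80 110 -505 300 0"

```text
time: 14.48
tcp_pos: [196.7, -812.8, 428.9]
tool_rot: [0.134, 0.776, -0.6, 0.14]
ft_force: [-0.3, 0.4, -0.2]
finger_gap: 80.1
gripper_force: 0.0
```

Request:
carry_out --pt "80 110 -505 300 0"

```text
time: 14.6
tcp_pos: [197.1, -821.5, 432.8]
tool_rot: [0.145, 0.774, -0.597, 0.154]
ft_force: [0.3, 0.2, -0.3]
finger_gap: 80.2
gripper_force: 0.0
```

Request:
carry_out --pt "80 110 -505 300 0"

```text
time: 14.72
tcp_pos: [197.6, -830.3, 436.7]
tool_rot: [0.157, 0.771, -0.594, 0.168]
ft_force: [-0.4, -0.1, 0.4]
finger_gap: 79.9
gripper_force: 0.0
```

```bash
python3 st.py
```

```text
[-1.376  0.86   0.236 -0.015  1.582  1.505] [-0.02  0.   -0.    0.02 -0.3  -0.01] [ 197.57964116 -830.29849881  436.73661774]
[[ 0.237 -0.969  0.072]
 [-0.863 -0.244 -0.441]
 [ 0.445  0.042 -0.894]]
```

Request:
carry_out --pt "80 110 -505 300 0"

```text
time: 14.85
tcp_pos: [198.2, -839.1, 440.8]
tool_rot: [0.168, 0.767, -0.591, 0.182]
ft_force: [-0.4, -0.6, -0.9]
finger_gap: 80.1
gripper_force: 0.0
```

Request:
carry_out --pt "80 110 -505 300 0"

```text
time: 14.98
tcp_pos: [198.9, -847.8, 444.9]
tool_rot: [0.18, 0.764, -0.588, 0.196]
ft_force: [0.1, 0.2, 0.4]
finger_gap: 80.2
gripper_force: 0.0
```

Request:
carry_out --pt "80 110 -505 300 0"

```text
time: 15.1
tcp_pos: [199.7, -856.5, 449.1]
tool_rot: [0.191, 0.76, -0.585, 0.21]
ft_force: [-1.1, -0.4, 0.5]
finger_gap: 80.1
gripper_force: 0.0
```

Request:
carry_out --pt "80 110 -505 300 0"

```text
time: 15.22
tcp_pos: [200.4, -865.1, 453.3]
tool_rot: [0.202, 0.756, -0.581, 0.223]
ft_force: [-1.2, -0.2, 1.1]
finger_gap: 79.6
gripper_force: 0.0
```

Request:
carry_out --pt "80 110 -505 300 0"

```text
time: 15.35
tcp_pos: [201.3, -873.6, 457.6]
tool_rot: [0.213, 0.751, -0.578, 0.237]
ft_force: [0.5, 0.2, 0.4]
finger_gap: 80.0
gripper_force: 0.0
```

Request:
carry_out --pt "80 110 -505 300 0"

```text
time: 15.48
tcp_pos: [202.2, -881.9, 462.0]
tool_rot: [0.224, 0.747, -0.574, 0.25]
ft_force: [0.0, -0.2, -0.0]
finger_gap: 80.4
gripper_force: 0.0
```

Request:
carry_out --pt "80 110 -505 300 0"

```text
time: 15.6
tcp_pos: [203.1, -890.1, 466.3]
tool_rot: [0.235, 0.742, -0.57, 0.264]
ft_force: [0.2, -0.5, 0.0]
finger_gap: 80.3
gripper_force: 0.0
```

Request:
carry_out --pt "80 110 -505 300 0"

```text
time: 15.72
tcp_pos: [204.0, -898.1, 470.8]
tool_rot: [0.246, 0.737, -0.566, 0.277]
ft_force: [0.9, 0.5, -0.7]
finger_gap: 79.8
gripper_force: 0.0
```

Request:
carry_out --pt "80 110 -505 300 0"

```text
time: 15.85
tcp_pos: [205.0, -905.8, 475.3]
tool_rot: [0.257, 0.732, -0.561, 0.29]
ft_force: [-0.5, -0.4, -0.5]
finger_gap: 80.1
gripper_force: 0.0
```

```bash
python3 st.py
```

```text
[-1.39   0.875  0.236  0.008  1.236  1.49 ] [-0.01  0.02 -0.    0.02 -0.31 -0.01] [ 204.98777941 -905.84763687  475.34880379]
[[ 0.202 -0.97   0.136]
 [-0.672 -0.238 -0.701]
 [ 0.712  0.05  -0.7  ]]
```

```bash
cat > k.py <<'E'
from h import *
from scipy.optimize import least_squares
h_,a_,b_,L_,r0,o_=226.03,422.98,449.06,259.88,1.58,.092
def fk(q):
    A=R.from_euler('z',q[0]);p=np.array([r0+a_*np.sin(q[1])+b_*np.sin(q[1]+q[2]+o_),0,h_+a_*np.cos(q[1])+b_*np.cos(q[1]+q[2]+o_)])
    F=A*R.from_euler('y',q[1]+q[2]);T=F*R.from_euler('z',q[3])*R.from_euler('y',q[4])*R.from_euler('z',q[5])
    return A.apply(p)+T.apply([0,0,L_]),T
lo=np.array([-3.03,-.79,.23,-1.04,0,-2.55]);hi=np.array([3.03,2.21,2.52,4.18,3.07,2.55])
def ik(p,T,q0):
    C=None
    f=lambda q:np.r_[(fk(q)[0]-p)/300,((fk(q)[1].inv()*T).as_rotvec())]
    r=least_squares(f,np.clip(q0,lo+1e-3,hi-1e-3),bounds=(lo,hi));return r.x,np.abs(r.fun).max()
E
python3 - <<'E'
from k import *
s=bot.state();q=s["joint_positions"];p,T=fk(q)
print(p-s["tcp_pos"]);C=T.inv()*R.from_matrix(rot(s["tool_rot"]));print("const",C.as_rotvec())
S=np.array([483.,92.]);T0=R.from_matrix(rot(s["tool_rot"]))*C.inv()
# target: TCP at mid between grip back(-13) and trigger(44)
g=-1.0;gx=np.array([np.cos(g),np.sin(g)]);gl=np.array([-gx[1],gx[0]])
for extra in (-.15,0,.1):
  ax=T0.apply([0,0,1]);yv=C.apply([0,1,0]);
  hz=T0.apply([0,0,1]);tax=np.cross(hz,[0,0,-1]);tax/=np.linalg.norm(tax)
  Tt=R.from_rotvec(tax*-extra)*T0
  for turn in (100,112,124):
    TT=R.from_euler('z',turn,degrees=True)*Tt
    qq=q.copy();
    for off,zz,fr in [(-300,400,.5),(-120,130,1),(-60,106,1),(0,106,1)]:
        xy=S+gx*15+gl*off;qq,e=ik(np.array([xy[0],xy[1],zz]),TT,qq)
    print(extra,turn,qq.round(2),round(e,4),"z",TT.apply([0,0,1]).round(2),"y",(TT*C).apply([0,1,0]).round(2))
E
```

```text
[-35.47131339  -9.35566143   1.30665929]
const [-1.38729120e-16  6.78231253e-16  1.57079633e+00]
-0.15 100 [0.07 0.1  2.21 0.73 0.27 0.55] 0.0 z [ 0.56  0.22 -0.8 ] y [ 0.41 -0.91  0.04]
-0.15 112 [-0.02  0.13  2.18  0.92  0.43  0.13] 0.0 z [ 0.5   0.33 -0.8 ] y [ 0.59 -0.81  0.04]
-0.15 124 [-0.08  0.18  2.12  0.94  0.6  -0.1 ] 0.0 z [ 0.43  0.42 -0.8 ] y [ 0.74 -0.67  0.04]
0 100 [ 0.04  0.11  2.29  1.7   0.23 -0.43] 0.0 z [ 0.67  0.26 -0.7 ] y [ 0.4  -0.91  0.05]
0 112 [-0.06  0.15  2.25  1.44  0.44 -0.41] 0.0 z [ 0.6   0.39 -0.7 ] y [ 0.58 -0.81  0.05]
0 124 [-0.14  0.2   2.18  1.28  0.64 -0.46] 0.0 z [ 0.51  0.5  -0.7 ] y [ 0.74 -0.67  0.05]
0.1 100 [ 0.02  0.13  2.34  2.2   0.33 -0.94] 0.0 z [ 0.73  0.28 -0.63] y [ 0.4  -0.92  0.06]
0.1 112 [-0.1   0.17  2.29  1.74  0.51 -0.73] 0.0 z [ 0.65  0.42 -0.63] y [ 0.58 -0.81  0.06]
0.1 124 [-0.18  0.23  2.21  1.47  0.7  -0.68] 0.0 z [ 0.55  0.55 -0.63] y [ 0.74 -0.67  0.06]
```

```bash
python3 - <<'E'
import re
t=open('k.py').read().replace("p=np.array([r0+a_*np.sin(q[1])+b_*np.sin(q[1]+q[2]+o_),0,","p=np.array([r0+a_*np.sin(q[1])+b_*np.sin(q[1]+q[2]+o_),36.5,");open('k.py','w').write(t)
E
python3 - <<'E'
from k import *
s=bot.state();q=s["joint_positions"];p,T=fk(q);print(p-s["tcp_pos"])
T0=T; W=np.array([[205,-906,475,0],[300,-600,400,20],[420,-250,400,60],[430,-50,350,100],[416,36,250,112],[416,36,192,112],[488,82,108,112]],float)
for a,b in zip(W[:-1],W[1:]):
    for f in np.linspace(0,1,9)[1:]:
        w=a+(b-a)*f;q,e=ik(w[:3],R.from_euler('z',w[3],degrees=True)*T0,q)
    print(w,q.round(2),round(e,4))
print("tin",at("top",(325.4,274),45))
E
```

```text
[ 0.43171393 -2.78126949  1.30665929]
[ 300. -600.  400.   20.] [-1.21  0.09  1.53  0.19  0.74  1.23] 0.0
[ 420. -250.  400.   60.] [-0.78 -0.34  1.91  0.41  0.87  0.9 ] 0.0
[430. -50. 350. 100.] [-0.56 -0.4   2.06  0.71  1.05  0.35] 0.0
[416.  36. 250. 112.] [-0.38 -0.34  2.26  0.85  0.89  0.1 ] 0.0
[416.  36. 192. 112.] [-0.38 -0.24  2.34  0.98  0.78 -0.09] 0.0
[488.  82. 108. 112.] [-0.17  0.13  2.26  1.38  0.51 -0.43] 0.0
tin [346.60434741 -29.36387665  45.        ]
```

Request:
carry_out --pt "90 16 51 -12 3" --pt "90 32 102 -25 6" --pt "90 48 153 -37 10" --pt "90 64 204 -50 13" --pt "90 80 255 -62 16" --pt "90 95 306 -75 20" --pt "90 115 364 -75 27" --pt "90 135 422 -75 34" --pt "90 155 480 -75 41" --pt "90 175 538 -75 48" --pt "90 195 596 -75 54" --pt "90 215 654 -75 60"

```text
time: 17.35
tcp_pos: [414.9, -265.0, 400.6]
tool_rot: [0.077, 0.914, -0.119, 0.379]
ft_force: [0.7, 0.0, 0.2]
finger_gap: 90.0
gripper_force: 0.0
```

```bash
python3 st.py
```

```text
[-0.82  -0.317  1.894  0.449  0.883  0.845] [ 0.91 -0.38  0.28 -0.09  0.07  0.14] [ 414.87079054 -265.00753604  400.59918308]
[[ 0.684 -0.277  0.675]
 [-0.159 -0.96  -0.232]
 [ 0.712  0.051 -0.701]]
```

Request:
carry_out --pt "90 3 50 -12 10" --pt "90 6 100 -25 20" --pt "90 9 150 -38 30" --pt "90 10 200 -50 38" --pt "90 5 245 -85 46" --pt "90 -4 288 -120 52" --pt "90 -4 288 -150 52" --pt "90 -4 288 -150 52"

```text
time: 18.35
tcp_pos: [410.3, 21.6, 249.0]
tool_rot: [-0.097, 0.875, 0.292, 0.373]
ft_force: [-0.3, -0.2, 0.5]
finger_gap: 90.1
gripper_force: 0.0
```

```bash
python3 st.py; python3 - <<'E'
from h import *
s=bot.state();im=save("wrist","w2")
for n in ["gun_grip","trigger_face","plunger_knob","stand"]:
  for d in bot.look_for("wrist",n)[:2]: print(n,d,at("wrist",d["xy"],105,s).round())
P=np.array([530,18,222])
E
```

```text
[-0.431 -0.336  2.258  0.849  0.929  0.067] [-0.01 -0.03 -0.06 -0.02  0.04  0.05] [410.27774341  21.62209333 248.98173653]
[[ 0.551  0.584  0.596]
 [ 0.44  -0.81   0.388]
 [ 0.71   0.049 -0.703]]
gun_grip {'xy': [275.8, 187.8], 'confidence': 0.58} [536. 111. 105.]
trigger_face {'xy': [298.6, 215.1], 'confidence': 0.69} [521.  66. 105.]
trigger_face {'xy': [265.5, 223.1], 'confidence': 0.21} [488.  91. 105.]
stand {'xy': [263.2, 223.7], 'confidence': 0.83} [486.  93. 105.]
stand {'xy': [273.9, 192.5], 'confidence': 0.32} [529. 109. 105.]
```

View pics/w2.png

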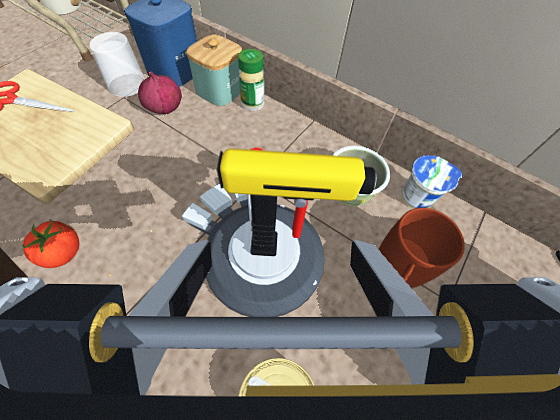

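Request:
carry_out --pt "90 6 13 -57 0" --pt "90 6 13 -57 0" --pt "90 18 21 -71 0" --pt "90 30 29 -85 0" --pt "90 42 37 -99 0" --pt "90 42 37 -99 0"

```text
time: 19.35
tcp_pos: [453.5, 58.5, 152.6]
tool_rot: [-0.097, 0.874, 0.293, 0.374]
ft_force: [-0.5, 0.2, -0.1]
finger_gap: 90.0
gripper_force: 0.0
```

```bash
python3 st.py
```

```text
[-0.258 -0.053  2.301  1.135  0.622 -0.209] [-0.02 -0.03  0.01 -0.03  0.02  0.02] [453.54489532  58.48272603 152.55686737]
[[ 0.548  0.585  0.598]
 [ 0.44  -0.809  0.389]
 [ 0.712  0.05  -0.701]]
```

Request:
carry_out --pt "90 9 6 -11 0" --pt "90 18 12 -22 0" --pt "90 26 18 -33 0" --pt "90 34 23 -44 0" --pt "90 34 23 -44 0" --squeeze 25

```text
time: 19.98
tcp_pos: [487.3, 81.3, 108.5]
tool_rot: [-0.097, 0.874, 0.293, 0.375]
ft_force: [0.6, 0.5, -0.2]
finger_gap: 90.4
gripper_force: 0.0
```

```bash
python3 st.py; python3 - <<'E'
from h import *
save("wrist","w3")
E
```

```text
[-0.165  0.13   2.256  1.371  0.514 -0.412] [-0.01 -0.02  0.01 -0.02 -0.    0.02] [487.30664634  81.28111256 108.46529781]
[[ 0.548  0.585  0.598]
 [ 0.44  -0.81   0.389]
 [ 0.712  0.05  -0.701]]
```

View pics/w3.png

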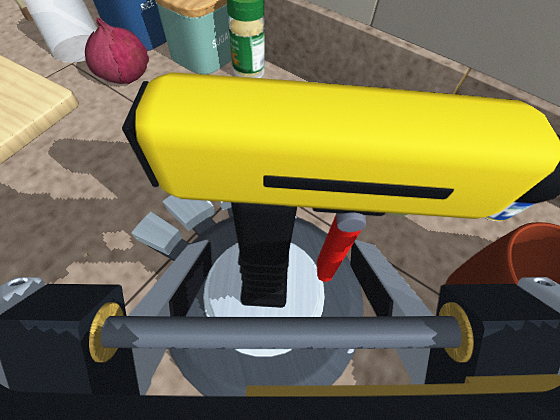

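Request:
carry_out --pt "60 0 0 0 0" --pt "45 0 0 0 0" --pt "30 0 0 0 0" --pt "30 0 0 0 0" --pt "30 0 0 0 0" --pt "30 0 0 0 0" --pt "30 0 0 0 0" --pt "30 0 0 0 0" --squeeze 25

```text
time: 21.02
tcp_pos: [486.1, 82.2, 107.0]
tool_rot: [-0.098, 0.875, 0.293, 0.374]
ft_force: [-3.8, 3.6, 4.3]
finger_gap: 43.3
gripper_force: 24.2
```

Request:
carry_out --pt "30 0 0 0 0" --pt "30 0 0 0 0" --pt "30 0 0 0 0" --pt "30 0 0 0 0" --pt "30 0 0 0 0" --pt "30 0 0 0 0" --squeeze 40

```text
time: 21.78
tcp_pos: [486.0, 82.3, 107.0]
tool_rot: [-0.098, 0.875, 0.293, 0.374]
ft_force: [-4.9, 3.3, 3.3]
finger_gap: 43.6
gripper_force: 38.1
```

```bash
python3 st.py; python3 - <<'E'
from h import *
im=save("wrist","w4")
cv2.imwrite("pics/w4c.png",cv2.resize(im[150:350,140:440,::-1],None,fx=2.6,fy=2.6))
E
```

```text
[-0.163  0.131  2.258  1.373  0.514 -0.414] [ 0. -0. -0.  0.  0.  0.] [486.03617312  82.32007694 107.04341222]
[[ 0.549  0.586  0.596]
 [ 0.439 -0.809  0.39 ]
 [ 0.711  0.048 -0.702]]
```

View pics/w4c.png

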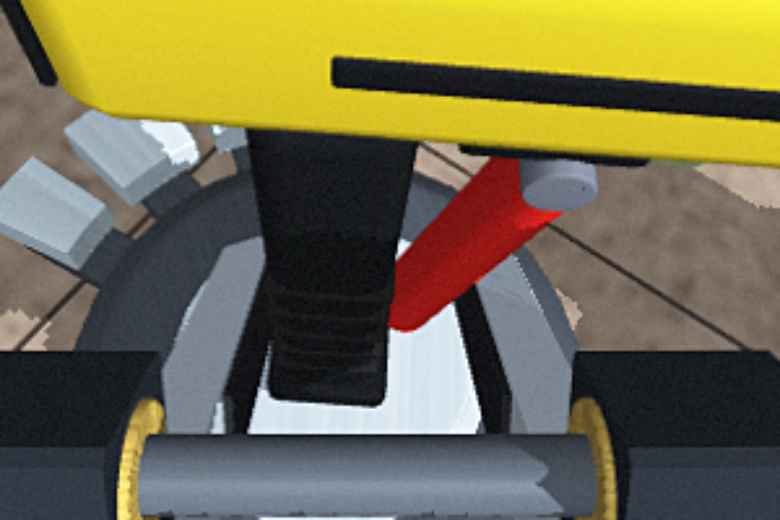

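Request:
carry_out --pt "60 0 0 0 0" --pt "90 1 0 1 0" --pt "90 1 0 1 0" --pt "90 1 0 1 0" --pt "90 -9 -6 13 0" --pt "90 -20 -13 25 0" --pt "90 -40 -26 49 0" --pt "90 -60 -39 72 0" --pt "90 -80 -52 95 0" --pt "90 -80 -60 140 0" --pt "90 -80 -60 140 0" --pt "90 -80 -60 140 0"

```text
time: 23.32
tcp_pos: [406.4, 21.6, 246.3]
tool_rot: [-0.097, 0.875, 0.293, 0.374]
ft_force: [0.0, 0.2, 0.3]
finger_gap: 90.1
gripper_force: 0.0
```

```bash
python3 st.py; python3 - <<'E'
from h import *
im=save("wrist","w5")
t=save("top","top5")[110:330,130:430]
out=np.hstack([cv2.resize(im,(400,300)),cv2.resize(t,(400,300))])
cv2.imwrite("pics/c5.png",out[:,:,::-1])
E
```

```text
[-0.437 -0.344  2.27   0.853  0.93   0.056] [ 0.01  0.02  0.01 -0.    0.    0.  ] [406.43427356  21.63043145 246.28092206]
[[ 0.549  0.585  0.597]
 [ 0.44  -0.81   0.388]
 [ 0.71   0.05  -0.702]]
```

View pics/c5.png

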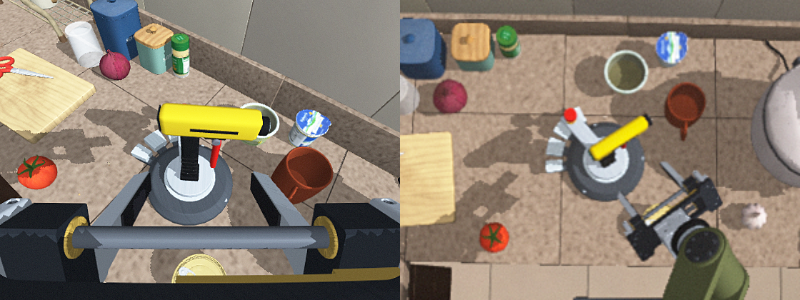

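The trigger has sprung back, the gun is still on the mug, nothing has shifted and the gripper is clear, so I'm handing the job in.

```bash
python3 -c "
from workcell import bot
print(bot.hand_in())"
```

```text
the job is handed in; nothing more can be done
None
```

The job is handed in: the gun was swung to the red mug and the plunger dropped home there, the trigger was squeezed to its stop for over a second and let go, and the arm was withdrawn clear; the final pictures show nothing shifted, but hand-in gave no verdict.

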